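Set and clamp the test-cup slide on a gas detector calibration bench

TASK

On the calibration bench stand two like slides, their carriages loose and drawn back from their gas detectors. On the slide whose carriage bears the round test cup (not the flat plate), slide the carriage forward until the cup is against the detector, then turn its clamp knob clockwise as far as it goes to lock it there, and let go. Leave the other slide as it is.

Things in the scene. Friction and masses are not known exactly. Their poses are not given: they have to be found in the camera images.
- cup_clamp (a point): Round-cup slide: point on its clamp knob's axis, on the carriage, not turning with the knob; z up, x along the rail to the detector. Knob, black: foot 44 mm across, its top 22 mm below this point; on it a bar grip 46 mm long, 14 thick, 34 high, top 12 mm above. Grey carriage 110 x 70 mm, top 36 mm below. Bracket from 66 mm, aluminium cup (46 mm across) 84 to 105 mm ahead, tops 1 mm below.
- cup_knob (a joint): Angle of its clamp knob, rad, growing clockwise seen from above: 0 loose, bar nearly across the rail (1.4 rad counter-clockwise of cup_clamp's x); 1.4 is tight, a stop, bar along the rail. It starts loose (0 to 0.25). Turning takes about 0.15 N m; the knob stays where it is left.
- cup_carriage (a joint): Travel of the round-cup carriage, m, along +x of cup_clamp: 0 at the rear end stop, 0.08 with the cup against the detector (a fixed 60 x 90 mm dark grey box, top 10 mm above cup_clamp), where it goes no farther. It starts at 0 to 0.03, slides with about 2 N of friction and stays where left. It can be pushed along by the gripped knob.
- plate_bar_end (a point): The other slide, to leave alone: one end (the left one, seen along the rail to the detector) of its knob's bar, 23 mm from the knob's axis, 12 mm below its top. It is like the first (each on a fixed dark base 305 x 110 mm), but bears a flat upright aluminium plate 80 mm wide, 8 thick, in place of the round cup. They stand side by side, either one on the left.

How it is judged:
By the outcome, as a careful person would: the job done as asked, in the order asked, and still so for the second after the job is handed in, with the robot touching nothing.
It also fails if it takes over 32 s, if anything falls off the work surface, if the arm or the gripper's body presses on something with over 40 N, if the wrist force passes 120 N, or if a joint passes its speed limit or range.

ROBOT

A 6-joint arm with a two-finger parallel gripper is mounted at the origin on the work surface. World frame = base frame: x ahead of the robot, y to its left, z up, the work surface at z = 0. Lengths are in m, angles in rad, forces in N, time in s.
With the tool pointing down it reaches from about 0.35 to 0.8 m from the base axis. Payload 7.3 kg.
Tool frame: the origin (TCP) lies between the finger pads; the fingertips stand 25 mm ahead of it and the grasp point (between the pads) lies 6 mm ahead of it (r.tip_extent is the distance from the TCP to the fingertips, in m); z points along the fingers, y is the line along which they close (so a half turn about z gives the same grasp; the last joint's range is limited). The gripper opens to 85 mm and grips with 20 to 120 N. Pads are 22 mm wide; open, the fingers measure 114 mm over their backs; the gripper's body (76 mm by 85 mm) begins 54 mm behind the grasp point. The pads swing forward as they close: fully open they stand 13 mm farther back than shut.
Start: joints at [1.097, 0.342, 1.524, -0, 1.275, -0.146], TCP at [0.169, 0.497, 0.256] pointing down, gripper open.
Joint ranges: [-2.53, 2.53], [-0.77, 2.02], [0.04, 2.7], [-1, 4.14], [0.28, 2.66], [-3.11, 3.11]. Speed limits (rad/s): [2.57, 2.57, 3.14, 3.14, 3.14, 3.14].

INTERFACE

Orientations are given as a unit quaternion [x, y, z, w].
In Python, from workcell import r, command_gripper, optics gives the robot as it stands. The module is installed in compiled form; this text tells all that it offers. Calls block until the motion is done:
- r.reach(position, orientation): joint-space move of the TCP to a pose.
- r.move_straight(position, orientation=None, speed=0.15, max_force=None): straight line of the TCP; orientation=None keeps the orientation; speed is the mean speed in m/s. With max_force (N) it stops when the force on the tool has changed by that much, and returns True; else False.
- r.movej(angles): joint-space move.
- command_gripper(opening, force=None): finger opening in m; force is the grip in N (None keeps the last); returns when the fingers have stopped.
- r.hold(seconds).
- r.solve_ik(position, orientation): joint angles nearest the present ones, or None.
- r.read_state(): the state.
- optics.get_image(name): name is "scene" or "top" or "wrist"; returns (picture, depth): 480x640x3 uint8, red, green, blue; 480x640 float32, m along the optical axis (not along the pixel's ray), 0 where there is no reading.
- optics.camera_model(name): a dict with "K" (3x3 intrinsics, pixels), "k1" (the pictures are not rectified: a ray, as slopes to the right and down, at radius r is drawn at 1 + k1 r^2 times it, then the intrinsics apply), "R" (3x3) and "t" (3): a world point X has camera coordinates R X + t; the wrist camera has in their place "tool_from_camera" (4x4, takes a point from camera to tool coordinates, whose origin is the TCP and whose axes are the flange's). Camera axes: x right, y down, z forward; pixel columns grow to the right and rows downward; lengths in m; the calibration is good to about 2 mm. A picture is of the moment at which its call begins: read the wrist's pose just before it. camera_model takes no time and is no camera call.
A pose or a line that the arm cannot do raises r.PlanningError and nothing moves.
- r.finish_job(): hands the job in; it is judged then, once.
The state is a dict: "time_s": time; "joint_positions": joint angles; "dq": joint speeds; "tau": joint torques, N m; "eef_pos": TCP position; "eef_rot": TCP orientation; "contact_force": force on the tool from outside, world axes, zero at the start; "torque": the same for the moment, N m; "grip_width": finger opening in m; "grip_force": force on a finger pad.
Only numpy, scipy, OpenCV 4.12 (cv2) and the standard library are available. Lean on these libraries where they do the work, as an engineer would, in place of code of your own. Each camera call takes 0.05 s, during which the arm holds its last target. There are 200 camera calls.

## Working session

There is one attempt and no reset: what is moved stays moved. The work goes in short steps, each a Python script; the robot and the scene stay as the last script left them, time stands still between calls to the robot, and variables do not carry over. Pictures are saved under pics/ and viewed, at most 10 in all, crops included, and the job is handed in when it is done.

```bash
mkdir -p pics
python3 - <<'E'
from workcell import r, optics
import cv2, numpy as np
for n in ("top","scene"):
    im,d=optics.get_image(n); cv2.imwrite(f"pics/{n}0.png",im[:,:,::-1]); np.savez(f"{n}0.npz",im=im,d=d)
    m=optics.camera_model(n); print(n,m)
print(optics.camera_model("wrist"), r.read_state()["time_s"],r.read_state()["eef_rot"])
E
```

```text
top {'K': array([[582.31949135,   0.        , 316.13266376],
       [  0.        , 582.31949135, 230.4278865 ],
       [  0.        ,   0.        ,   1.        ]]), 'k1': -0.19018305542730712, 'R': array([[-0.02712066, -0.99961945,  0.00504222],
       [-0.99758121,  0.02674172, -0.06416078],
       [ 0.06400152, -0.00677011, -0.99792684]]), 't': array([0.00219228, 0.48652598, 0.7942908 ])}
scene {'K': array([[480.6123339 ,   0.        , 317.83725832],
       [  0.        , 480.6123339 , 237.70720428],
       [  0.        ,   0.        ,   1.        ]]), 'k1': 0.01688207242823481, 'R': array([[ 0.32364239,  0.94617839, -0.00143325],
       [ 0.55869523, -0.192325  , -0.8067656 ],
       [-0.76361983,  0.2603028 , -0.59086988]]), 't': array([-0.17974886, -0.23346444,  1.09201103])}
{'K': array([[354.79596135,   0.        , 323.18148456],
       [  0.        , 354.79596135, 236.31137899],
       [  0.        ,   0.        ,   1.        ]]), 'k1': -0.06548349966454697, 'tool_from_camera': array([[-2.76117621e-04, -9.60481304e-01, -2.78344369e-01,
         7.03428020e-02],
       [ 9.99999913e-01, -3.52606095e-04,  2.24735874e-04,
         7.80918400e-04],
       [-3.14000526e-04, -2.78344283e-01,  9.60481318e-01,
        -1.18328417e-01],
       [ 0.00000000e+00,  0.00000000e+00,  0.00000000e+00,
         1.00000000e+00]])} 0.1 [ 1.63174556e-01  9.86596977e-01 -6.59888776e-04 -1.85402392e-04]
```

View pics/top0.png

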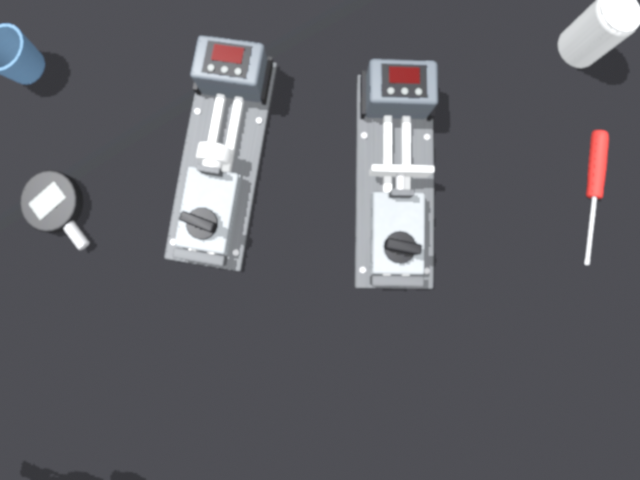

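View pics/scene0.png

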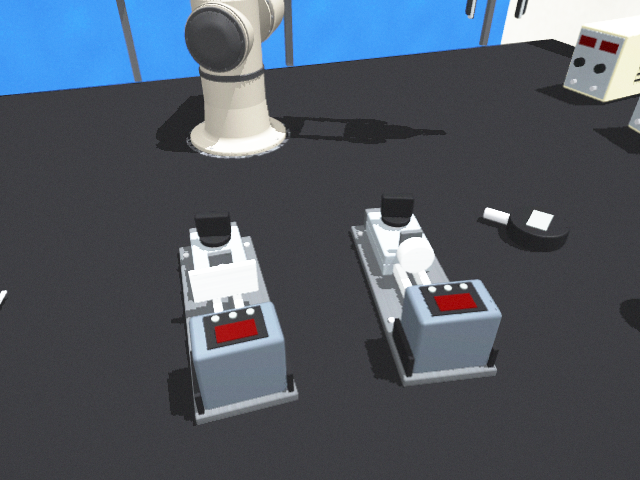

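The top view shows the round-cup slide on the left, with its cup at about (212,150) and knob at about (201,223). The plate slide is on the right, with its knob at about (401,246). The scene view agrees, showing the round cup on the slide at image right, which is the robot's left.

```bash
cat > h.py <<'E'
import numpy as np, cv2
from scipy.spatial.transform import Rotation as Ro
def cloud(m,d,R=None,t=None):
    v,u=np.mgrid[:480,:640]; p=np.stack([u,v],-1).reshape(-1,1,2).astype(np.float64)
    n=cv2.undistortPoints(p,m["K"],np.array([m["k1"],0,0,0.])).reshape(480,640,2)
    c=np.dstack([n[...,0]*d,n[...,1]*d,d])
    if R is None: R,t=m["R"],m["t"]; return (c-t)@R
    return c@R.T+t
def rect(P):  # centre, long, short, long-axis angle
    (c,(w,h),_)=r_=cv2.minAreaRect((P[:,:2]*1000).astype(np.float32)); b=cv2.boxPoints(r_)
    e=max((b[1]-b[0],b[2]-b[1]),key=np.linalg.norm)
    return np.array(c)/1000,max(w,h),min(w,h),np.arctan2(e[1],e[0])%np.pi
E
python3 - <<'E'
from h import *
from workcell import optics
z=np.load("top0.npz"); m=optics.camera_model("top"); P=cloud(m,z["d"]); im=z["im"].astype(int)
for n,(u,v) in dict(table=(320,400),knob=(201,223),carr=(220,190),base=(255,160),cup=(212,150),det=(228,55),pknob=(401,246)).items(): print(n,P[v,u].round(4))
ok=z["d"]>0
k=np.zeros((480,640),bool); k[195:250,165:240]=1
top=P[223,201,2]; s=k&ok&(abs(P[...,2]-top)<.008)&(im.sum(-1)<200)
print("bar",s.sum(),rect(P[s]),np.median(P[s],0))
b=np.zeros((480,640),bool); b[20:285,150:290]=1
zb=P[160,255,2]; s=b&ok&(abs(P[...,2]-zb)<.005)
s=cv2.morphologyEx(s.astype(np.uint8),cv2.MORPH_OPEN,np.ones((5,5)))>0
print("base",s.sum(),rect(P[s]))
c=np.zeros((480,640),bool); c[160:260,165:245]=1
s=c&ok&(abs(P[...,2]-P[190,220,2])<.004); print("carr",s.sum(),rect(P[s]))
s=b&ok&(abs(P[...,2]-P[55,228,2])<.006); print("det",s.sum(),rect(P[s]))
E
```

```text
table [ 0.2473 -0.01    0.0017]
knob [0.4943 0.1341 0.0984]
carr [0.5419 0.1168 0.0517]
base [0.5886 0.0727 0.0128]
cup [0.5896 0.1213 0.0862]
det [0.7129 0.0981 0.0987]
pknob [ 0.4586 -0.1158  0.1005]
bar 8 (array([0.48923199, 0.1196263 ]), 8.037590980529785, 0.7503806948661804, np.float32(2.844777)) [0.48977267 0.1195332  0.09297754]
base 5904 (array([0.56192676, 0.12873807]), 242.29473876953125, 111.45185852050781, np.float32(2.9518874))
carr 3102 (array([0.51430225, 0.13745584]), 135.2715606689453, 70.69697570800781, np.float32(2.9593835))
det 3244 (array([0.61196832, 0.11750826]), 254.98802185058594, 89.97439575195312, np.float32(2.9624555))
```

Run:
```python
from h import *
from workcell import optics
z=np.load("top0.npz"); m=optics.camera_model("top"); P=cloud(m,z["d"]); im=z["im"].astype(int)
k=np.zeros((480,640),bool); k[195:250,165:240]=1
s=k&(z["d"]>0)&(P[...,2]>.09)&(P[...,2]<.107)
print(s.sum(),rect(P[s]),P[s].mean(0)); print(P[215:232:4,175:225:6,2].round(3))
print(im.sum(-1)[215:232:4,175:225:6])
```

```text
398 (array([0.49731961, 0.14061908]), 46.1994743347168, 14.220609664916992, np.float32(1.1769679)) [0.49705931 0.13999552 0.09808118]
[[0.015 0.097 0.099 0.099 0.063 0.065 0.065 0.049 0.052]
 [0.011 0.099 0.1   0.1   0.099 0.1   0.063 0.058 0.052]
 [0.014 0.049 0.097 0.099 0.099 0.1   0.1   0.063 0.049]
 [0.011 0.052 0.064 0.065 0.099 0.1   0.098 0.068 0.048]
 [0.015 0.049 0.063 0.062 0.064 0.065 0.095 0.05  0.052]]
[[601 406 451 323 437 455 441 589 764]
 [598 374 426 450 398 315 430 419 763]
 [595 765 378 391 443 409 326 375 737]
 [601 765 506 452 318 422 306 408 640]
 [614 765 671 467 456 406 203 553 584]]
```

```bash
cat >> h.py <<'E'
def quat(a):
    c,s=np.cos(a),np.sin(a); return Ro.from_matrix([[c,s,0],[s,-c,0],[0,0,-1]]).as_quat()
RAIL=-0.186
F=np.array([np.cos(RAIL),np.sin(RAIL),0])
E
python3 - <<'E'
from h import *
from workcell import r,optics,command_gripper
p=np.array([.4972,.1403,.20]); best=None
for a0 in (1.177,1.177-np.pi):
    q=r.solve_ik(p,quat(a0)); print(a0,None if q is None else np.round(q,2))
    q2=r.solve_ik(p+F*.08-[0,0,.11],quat(a0-1.363)); print(None if q2 is None else np.round(q2,2))
    if q is not None and q2 is not None:
        w=max(abs(q[5]),abs(q2[5]))
        if best is None or w<best[0]: best=(w,a0)
a=best[1]; r.reach(p,quat(a)); command_gripper(.05)
s=r.read_state(); im,d=optics.get_image("wrist"); m=optics.camera_model("wrist")
T=np.eye(4); T[:3,:3]=Ro.from_quat(s["eef_rot"]).as_matrix(); T[:3,3]=s["eef_pos"]; T=T@m["tool_from_camera"]
P=cloud(m,d,T[:3,:3],T[:3,3]); cv2.imwrite("pics/w1.png",im[:,:,::-1])
k=(d>0)&(P[...,2]>.09)&(P[...,2]<.107)&(np.hypot(P[...,0]-p[0],P[...,1]-p[1])<.035)
print(a,k.sum(),rect(P[k]),P[k].mean(0),s["eef_pos"],s["time_s"],s["joint_positions"])
E
```

```text
1.177 [ 0.13  0.38  1.63 -0.    1.13  0.52]
[ 0.08  0.63  1.54 -0.    0.97  1.84]
-1.964592653589793 [ 0.13  0.38  1.63 -0.    1.13 -2.62]
[ 0.08  0.63  1.54 -0.    0.97 -1.3 ]
1.177 1416 (array([0.49949362, 0.14207159]), 45.4217529296875, 13.465678215026855, np.float32(1.1723683)) [0.49989734 0.14334881 0.09818108] [0.49714993 0.14050617 0.2000329 ] 2.3167 [1.27010883e-01 3.79945563e-01 1.63304544e+00 2.19258516e-06
 1.12853475e+00 5.20357799e-01]
```

View pics/w1.png

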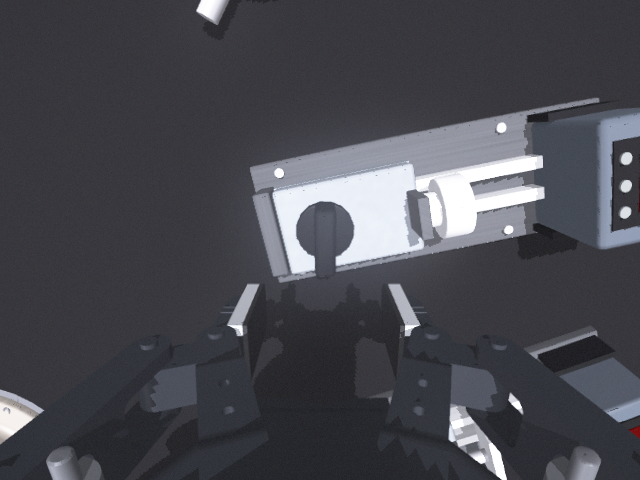

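The wrist view shows the bar at about (325,240), midway between the open fingers, with the cup ahead at (455,205). Both measurements agree to about 2 mm.

Run:
```python
from h import *
from workcell import r,optics,command_gripper
a=1.175; p=np.array([.4987,.1414,.096])
print(r.move_straight(p+[0,0,.03],quat(a),speed=.15), r.move_straight(p,speed=.06,max_force=15))
command_gripper(0.0,50); s=r.read_state(); print(s["grip_width"],s["grip_force"],s["contact_force"].round(1) if hasattr(s["contact_force"],"round") else s["contact_force"])
h=r.move_straight(s["eef_pos"]+F*.095,quat(a),speed=.05,max_force=12)
s=r.read_state(); dlt=np.array(s["eef_pos"])-p; print(h,"travel",dlt@F,dlt.round(4),np.round(s["contact_force"],1),np.round(s["torque"],2),s["grip_width"],s["time_s"])
```

```text
False False
0.012957316010554373 48.82672905921936 [-1.  -0.4  3.2]
True travel 0.07996607168007873 [ 0.0786 -0.0149  0.0004] [-2.9 -0.2  6.7] [0.05 0.39 0.16] 0.013308095762325578 5.5167
```

Run:
```python
from h import *
from workcell import r,optics,command_gripper
a=1.175; c=np.array(r.read_state()["eef_pos"])
for d in (.35,.7,1.0,1.2,1.36):
    r.movej(r.solve_ik(c,quat(a-d)))
    s=r.read_state(); print(d,np.round(s["contact_force"],1),np.round(s["torque"],2),(np.array(s["eef_pos"])-c).round(4))
    if d<1.3:
        h=r.move_straight(c+F*.008,speed=.03,max_force=8); s=r.read_state(); n=np.array(s["eef_pos"]); print("  push",h,((n-c)@F).round(4),np.round(s["contact_force"],1)); c=c+F*((n-c)@F)
print(s["time_s"],s["grip_width"])
```

```text
0.35 [-2.3 -0.6  5.5] [-0.12  0.52 -0.17] [-0.     -0.0001 -0.    ]
  push True 0.0002 [-3.4  0.1  6.5]
0.7 [-2.3 -2.1  5.2] [-0.28  0.51 -0.13] [-0.0001 -0.0001 -0.    ]
  push True 0.0001 [-2.5 -0.7  6.2]
1.0 [-3.6 -1.2  5.5] [-0.34  0.55 -0.14] [-0.0001 -0.0002 -0.0001]
  push True 0.0 [-2.9  0.7  6.2]
1.2 [-3.2 -0.9  5.1] [-0.3   0.6  -0.13] [-0.0002 -0.0002 -0.    ]
  push True 0.0 [-2.5 -0.2  6.3]
1.36 [-3.5 -2.3  4.7] [-0.39  0.67 -0.18] [-0.0002 -0.0003 -0.    ]
8.1833 0.013050006040439014
```

Run:
```python
from h import *
from workcell import r,optics,command_gripper
a=1.175-1.36; c=np.array(r.read_state()["eef_pos"])
for i in range(1,7):
    r.movej(r.solve_ik(c,quat(a-.02*i))); r.hold(.1)
    s=r.read_state(); t=s["torque"]; print(.02*i,np.round(s["contact_force"],1),np.round(t,2))
    if abs(t[2])>.7: break
command_gripper(.05); s=r.read_state(); print(s["grip_width"])
r.move_straight(c+[0,0,.11],speed=.15)
s=r.read_state(); im,d=optics.get_image("wrist"); m=optics.camera_model("wrist")
T=np.eye(4); T[:3,:3]=Ro.from_quat(s["eef_rot"]).as_matrix(); T[:3,3]=s["eef_pos"]; T=T@m["tool_from_camera"]
P=cloud(m,d,T[:3,:3],T[:3,3]); cv2.imwrite("pics/w2.png",im[:,:,::-1])
k=(d>0)&(P[...,2]>.09)&(P[...,2]<.107)&(np.hypot(P[...,0]-c[0],P[...,1]-c[1])<.04)
print(k.sum(),rect(P[k]),"rail",RAIL+np.pi,c,r.read_state()["time_s"])
```

```text
0.02 [-2.2 -0.7  5.2] [-0.2   0.54  0.18]
0.04 [-2.9 -1.2  4.4] [-0.17  0.56  0.64]
0.06 [-2.6 -0.7  5.2] [-0.13  0.53  1.03]
0.04985682604070086
1365 (array([0.57784473, 0.12657736]), 45.50540542602539, 14.026542663574219, np.float32(2.9479077)) rail 2.955592653589793 [0.57736352 0.12610703 0.09640196] 10.6083
```

View pics/w2.png

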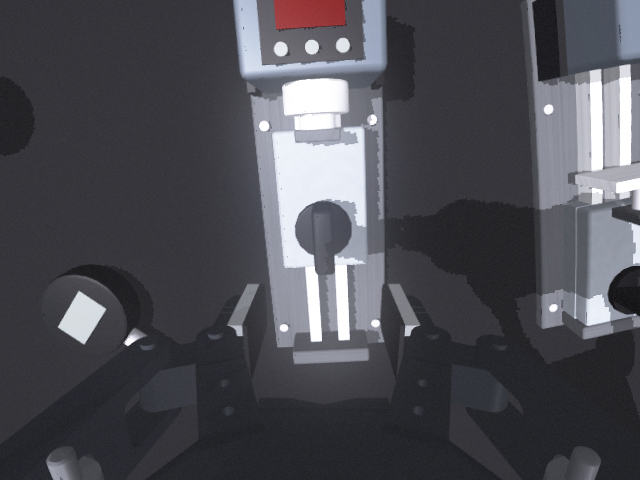

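The wrist view shows the knob bar at (322,240) along the rail. The cup at (315,95) is up against the detector, and the plate slide at right is untouched. The sharp torque rise to 1.03 N m confirms the knob reached its stop.

```bash
python3 -c "
from workcell import r
print(r.finish_job())"
```

```text
the job is handed in; nothing more can be done
None
```

The round-cup carriage was slid 80 mm until the cup met the detector, its knob was turned clockwise to the stop and released, the plate slide was not touched, and the job was handed in at about 10.6 s.

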